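# Turn the mandrel's flat face up and clamp it

### The arm

A 6-joint arm with a two-finger parallel gripper is mounted at the origin on a cart in front of the work surface, level with it; the furniture and walls round the work are solid. World frame = base frame: x ahead of the robot, y to its left, z up, the work surface at z = 0. Lengths are in mm, angles in rad, forces in N, time in s.
With the tool pointing down it reaches from about 325 to 750 mm from the base axis. Payload 7.6 kg.
Tool frame: the origin (TCP) lies between the finger pads; the fingertips stand 19 mm ahead of it and the grasp point (between the pads) is the TCP; z points along the fingers, y is the line along which they close (so a half turn about z gives the same grasp; the last joint's range is limited). The gripper opens to 85 mm and grips with 20 to 120 N. Pads are 22 mm wide; open, the fingers measure 114 mm over their backs; the gripper's body (76 mm by 85 mm) begins 54 mm behind the grasp point. The pads swing forward as they close: fully open they stand 13 mm farther back than shut.
Start: joints at [1.134, 0.052, 1.401, -0, 1.689, -0.07], TCP at [188.265, 490.102, 250.323] pointing down, gripper open.
Joint ranges: [-2.9, 2.9], [-0.91, 2.17], [0.12, 2.37], [-1.06, 4.2], [0.26, 2.73], [-2.93, 2.93]. Speed limits (rad/s): [2.57, 2.57, 3.01, 3.14, 3.14, 3.14].

### API

Orientations are given as a unit quaternion [w, x, y, z].
In Python, from cell import arm gives the robot as it stands.
- The arm moves only by the tool arm_command, never from a script. Its argument "series" is a list of rows, each an object with "angular": the turn, a rotation vector about the tool's x, y, z in rad, a list of three; "slide": the shift along the tool's x, y, z in mm, a list of three; "fingers": the opening, from 0 (shut) to 1 (fully open). In form: [{"angular": [rx, ry, rz], "slide": [dx, dy, dz], "fingers": fingers}, ...]. A call has 1 to 20 rows; each row shifts and turns the commanded pose from where the row before left it, along the tool's axes as they then stand; what a row does not reach is not made up. A row lasts 1/10 s, in which the tool goes at most 50 mm and 8.59 degrees, less where a joint would pass 70% of its speed; a pose out of reach is approached as far as the arm can. A call is refused whole if a number of a shift passes 50 or a number of a turn 0.15, either way. A call with a gripper value outside its range is refused whole. The fingers move at their own pace and stop on an object; "newtons" is the grip in N (left out, the last holds). Time passes only in rows, so rows that do not move let the fingers close. It gives the time, the measured TCP pose, the force, the opening and the grip force at its end, in the units of the state.
- arm.sense(): the state, without advancing time (a new reading comes with each control period).
- arm.camera(name): name is "scene" or "side" or "wrist"; returns the picture (400x640x3 uint8, blue, green, red); there is no depth.
- arm.get_calibration(name): a dict with "K" (3x3 intrinsics, pixels), "rvec" (rotation vector, rad) and "tvec" (3), from world to camera coordinates, as OpenCV has them. Camera axes: x right, y down, z forward; pixel columns grow to the right and rows downward; lengths in mm; the calibration is good to about 2 mm. The wrist camera is an equidistant fisheye: a pixel r from the principal point sees the ray r / f radians off the axis. A picture is of the moment at which its call begins: read the wrist's pose just before it. get_calibration takes no time and is no camera call; for the wrist camera it gives the pose at the moment of the call.
- arm.finish_job(): hands the job in; it is judged then, once.
The state is a dict: "t": time; "joint_positions": joint angles; "joint_velocities": joint speeds; "effort": joint torques, N m; "tool_pos": TCP position; "tool_rot": TCP orientation; "force": force on the tool from outside, world axes, zero at the start; "wrist_torque": the same for the moment, N m; "grip_width": finger opening in mm; "grasp_force": force on a finger pad.
Only numpy, scipy, OpenCV 4.12 (cv2) and the standard library are available. Lean on these libraries where they do the work, as an engineer would, in place of code of your own. Each camera call takes 0.05 s, during which the arm holds its last target. There are 200 camera calls.

### The job

The mandrel in the small jig lies with its one ground flat turned away from the top. Find the flat (it can be felt with a fingertip) and turn the mandrel by its capstan bars until the flat faces straight up; then swing the blue clamp leaf over and press it fully home, flush on the flat. Leave the loose things on the bench where they stand.

Things in the scene. Friction and masses are not known exactly. Their poses are not given: they have to be found in the camera images.
- jig: Jig fixed to the bench: grey plate 100 (x) x 132 (y) x 10 mm, two bearing blocks 40 mm wide in x, 12 in y, at jig y = -45 and +45 mm, round tops 73 mm over the bench. Origin under the plate's middle, on the bench; z up, x away from the robot, y to the left along the mandrel. Hinge post at x 30..42, y -43..7 mm, top 87 mm over the bench.
- mandrel_axis (a point): On the mandrel's axis, 60 mm over the bench, above the jig's origin; axes as the jig. Steel mandrel, y -38 to +38 mm, 40 mm across, with one flat along its whole length, 26 mm wide, 15 mm from the axis: its top is 80 mm over the bench where round, 75 where the flat is up. Turns either way without end (friction 0.04 N m), stays where left. Its angle is not given: feel or see the flat.
- capstan (a point): Jig y = +64 mm on the mandrel's axis, 60 mm over the bench: middle of the capstan on its end, a brass hub 26 mm across (y 54..74), four steel bars 8 mm thick, 90 degrees apart, ending in 12 mm balls with centres 41 mm from the axis. The flat faces midway between two bars (which is unmarked): when up, these stand at 45 degrees. Push a bar along its arc; pushed level below 45 degrees it can jam.
- clamp_hinge (a point): Fixed point on the clamp's hinge axis (along jig y), in the middle of the leaf's width: jig x = +36, y = -18 mm, 79 mm over the bench; axes as the jig. The blue leaf is 34 mm wide, 8 mm thick, its mid-plane through the hinge axis; it reaches 67 mm from the hinge, then a tab 20 mm wide, 6 mm thick to 83 mm.
- clamp (a joint): Angle of the blue clamp leaf, rad: 0 = shut, level, flush on the upturned flat; grows as its free end lifts and swings over to jig +x; starts about 1.6 to 1.9 (leaning back). Stiff hinge (0.04 N m): it stays where left and must be pushed down. On the round of the mandrel it stops at about 0.15; a flat only some degrees off is pressed level by it.
- firing_tray: Bystander: small cream firing tray with pegs, 30x36x20 mm, loose, right of the jig. Origin under its middle.
- blue_cup: Bystander: small blue cup, 30 mm across, 13 mm high, loose, left of the jig. Origin under its middle.
- crucible: Bystander: pale crucible, 42 mm across, 28 mm high, loose, left of the jig. Origin under its middle.
- jar_red: Bystander: jar with red lid, 42 mm across, 46 mm high, loose, right of the jig. Origin under its middle.

How it is judged (in metres and radians):
At the end, for the whole second after the job is handed in: The clamp leaf lies shut within 0.04 rad of flush on the mandrel's upturned flat (it cannot get there on the round side) and is at rest (value of joint clamp between -0.04 and 0.04 rad and velocity of joint clamp between -0.05 and 0.05 rad/s); the robot touches nothing.
It fails at once if a bystander (firing tray, blue cup, crucible or red-lidded jar) is moved more than 25 mm (distance of any of firing_tray, blue_cup, crucible, jar_red from where it was at the start of the episode above 0.025 m).
It also fails if it takes over 72 s, if anything falls off the work surface, if the arm or the gripper's body presses on something with over 40 N, if the wrist force passes 120 N, or if a joint passes its speed limit or range.

## Working session

There is one attempt and no reset: what is moved stays moved. The work goes in short steps, Python scripts to look and compute and a tool call to move; the robot and the scene stay as the last step left them, time stands still between calls to the robot, and variables do not carry over. Pictures are saved under pics/ and viewed, at most 10 in all, crops included, and the job is handed in when it is done.

Besides the shell and the picture viewer there is one more tool, called after "Emit:" as name(argument=value, ...), one argument or row to a line, values as JSON. arm_command: Moves the arm, as the interface text tells. Its arguments: {"type":"object","properties":{"series":{"type":"array"},"newtons":{"type":"number"}},"required":["series"]}

```bash
mkdir -p pics
python3 - <<'E'
from cell import arm
import cv2
for n in("scene","side"):
    im=arm.camera(n);cv2.imwrite(f"pics/{n}0.png",im)
    c=arm.get_calibration(n);print(n,c)
print(arm.sense())
E
ls
```

```text
scene {'K': array([[412.39032524,   0.        , 319.55969255],
       [  0.        , 412.39032524, 197.45482494],
       [  0.        ,   0.        ,   1.        ]]), 'rvec': array([ 2.02971793, -0.72197393,  0.39112881]), 'tvec': array([-218.62841259,  317.00120488,  559.30129632])}
side {'K': array([[488.32828303,   0.        , 318.72045882],
       [  0.        , 488.32828303, 193.66662626],
       [  0.        ,   0.        ,   1.        ]]), 'rvec': array([ 0.424686  , -2.46963323,  1.57750769]), 'tvec': array([ 556.06900862,   44.08188768, 1185.35144727])}
{'t': 0.1, 'joint_positions': array([ 1.13368691e+00,  5.27543195e-02,  1.40159461e+00, -6.67672061e-06,
        1.68859653e+00, -7.02809912e-02]), 'joint_velocities': array([ 0.00210894, -0.00149567, -0.00400644, -0.00070313,  0.00048538,
        0.00018856]), 'effort': array([ 1.44997626e-03, -3.82579672e+01, -3.60987782e+01, -8.30345516e-05,
        4.80097122e-03,  2.33738251e-05]), 'tool_pos': array([188.16672111, 489.87100031, 249.58124284]), 'tool_rot': array([-1.66556887e-04,  1.82387918e-01,  9.83226418e-01, -6.55587921e-04]), 'force': array([ 0.08948038,  0.44432388, -0.0099157 ]), 'wrist_torque': array([ 0.02150551, -0.037428  ,  0.01621495]), 'grasp_force': 0.0, 'grip_width': 85.52706271648567}
pics
```

View pics/scene0.png

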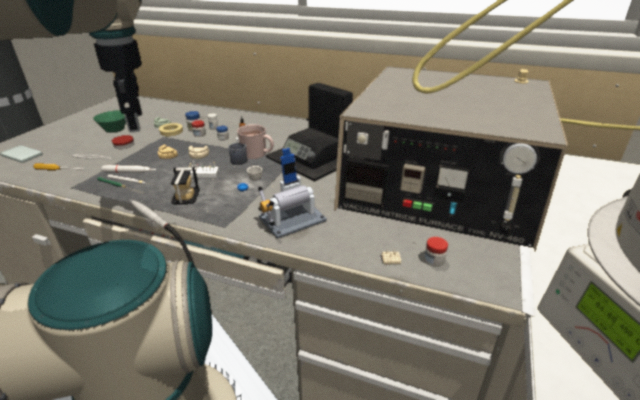

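View pics/side0.png

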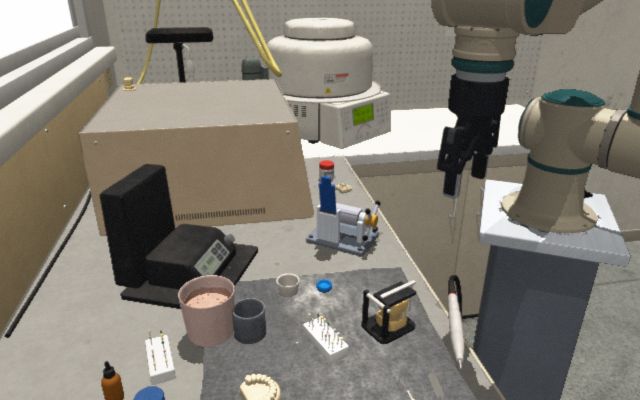

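The scene view shows the jig at about (292,212), with the blue leaf at (288,167) and the capstan with brass hub at (265,208). In the side view the jig is at (343,235), with the cup at (324,286). I'll enlarge both crops.

Run:
```python
import cv2,numpy as np
a=cv2.imread("pics/scene0.png")[140:250,235:345]; b=cv2.imread("pics/side0.png")[155:265,290:400]
o=np.hstack([cv2.resize(i,(400,400),interpolation=cv2.INTER_CUBIC) for i in(a,b)]);cv2.imwrite("pics/c0.png",o)
```

```text
(no output)
```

View pics/c0.png

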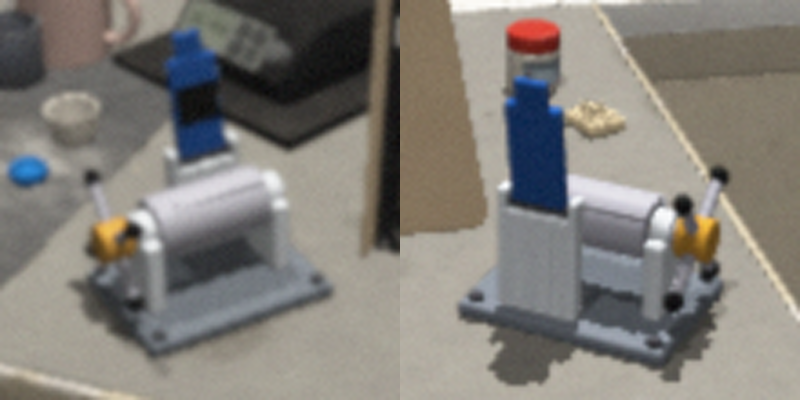

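Left half (scene): the plate corners are at crop (330,290), (153,352) and (92,283), with balls at (92,177), (128,230) and (135,303). Right half (side): the corners are at (460,305), (665,358) and (720,283), and all four balls show at (718,175), (683,205), (710,270) and (673,301).

```bash
cat > h.py <<'E'
import numpy as np,cv2
from cell import arm
def ray(n,p):
    c=arm.get_calibration(n);R=cv2.Rodrigues(np.array(c["rvec"]))[0];o=-R.T@np.ravel(c["tvec"])
    K=np.array(c["K"])
    if n=="wrist":
        q=np.array([(p[0]-K[0,2])/K[0,0],(p[1]-K[1,2])/K[1,1]]);r=np.hypot(*q)
        d=np.r_[q/max(r,1e-9)*np.sin(r),np.cos(r)]
    else: d=np.linalg.inv(K)@np.r_[p,1.]
    d=R.T@d;return o,d/np.linalg.norm(d)
def plane(n,p,z):
    o,d=ray(n,p);return o+d*(z-o[2])/d[2]
def tri(r1,r2):
    (o1,d1),(o2,d2)=r1,r2
    s=np.linalg.lstsq(np.c_[d1,-d2],o2-o1,rcond=None)[0]
    a,b=o1+s[0]*d1,o2+s[1]*d2;return (a+b)/2,np.linalg.norm(a-b)
E
python3 - <<'E'
from h import *
np.set_printoptions(precision=1,suppress=True)
L=lambda x,y:(235+x*.275-.4,140+y*.275-.4)
S=lambda x,y:(290+(x-400)*.275-.4,155+y*.275-.4)
print("corners scene",[plane("scene",L(*p),10) for p in((330,290),(153,352),(92,283))])
print("corners side",[plane("side",S(*p),10) for p in((460,305),(665,358),(720,283))])
b1=[(92,177),(128,230),(135,303)];b2=[(718,175),(683,205),(710,270),(673,301)]
for p in b1:
  for q in b2:
    x,e=tri(ray("scene",L(*p)),ray("side",S(*q)));print(p,q,x,round(e,1))
print("tab",tri(ray("scene",L(186,33)),ray("side",S(532,80))))
print("hub",tri(ray("scene",L(108,240)),ray("side",S(700,240))))
print("cup",plane("scene",L(28,170),7),"cruc",plane("scene",L(72,115),20))
print("jar",plane("scene",(437,245),46),"tray",plane("scene",(391,258),10))
E
```

```text
corners scene [array([484.5, 230. ,  10. ]), array([360. , 247.9,  10. ]), array([370.5, 334.2,  10. ])]
corners side [array([500.8, 333.2,  10. ]), array([371.8, 349.7,  10. ]), array([362.4, 255.9,  10. ])]
(92, 177) (718, 175) [359.1 303.7 106.4] 4.2
(92, 177) (683, 205) [372.  323.9  93.8] 0.5
(92, 177) (710, 270) [365.4 340.   75.3] 34.9
(92, 177) (673, 301) [378.7 360.3  62.7] 30.6
(128, 230) (718, 175) [363.5 269.   87.2] 2.9
(128, 230) (683, 205) [377.  289.   73.5] 7.0
(128, 230) (710, 270) [370.3 305.1  53.7] 28.6
(128, 230) (673, 301) [384.4 325.1  39.9] 24.0
(135, 303) (718, 175) [358.5 239.   65. ] 30.0
(135, 303) (683, 205) [372.3 258.7  50.1] 35.0
(135, 303) (710, 270) [365.5 274.7  28.6] 1.3
(135, 303) (673, 301) [379.9 294.6  13.6] 4.4
tab (array([455.9, 336.7, 161.5]), np.float64(0.5452954531529455))
hub (array([366.3, 301.2,  61.5]), np.float64(0.31954427013450487))
cup [413.9 492.5   7. ] cruc [471.7 523.6  20. ]
jar [566.7 -19.7  46. ] tray [500.3  38.4  10. ]
```

The jig centre comes out near (430,291), with jig x pointing at about 82° in world. The balls lie at radius 41–42 at jig angles of about 52°, 140° and 230°, so the bars sit about 7° off the 45° pattern. The hinge lean is about 1.7, which fits the text. I'll align the tool with the jig, go above it and look.

Emit:
arm_command(
  series=[
    {"angular":[0,0,-0.114],"slide":[0,0,0],"fingers":0},
    {"angular":[0,0,-0.114],"slide":[0,0,0],"fingers":0},
    {"angular":[0,0,0],"slide":[-40,-27,0],"fingers":0},
    {"angular":[0,0,0],"slide":[-40,-27,0],"fingers":0},
    {"angular":[0,0,0],"slide":[-40,-27,0],"fingers":0},
    {"angular":[0,0,0],"slide":[-40,-27,0],"fingers":0},
    {"angular":[0,0,0],"slide":[-40,-27,0],"fingers":0},
    {"angular":[0,0,0],"slide":[-37,-28,0],"fingers":0},
    {"angular":[0,0,0],"slide":[0,0,0],"fingers":0},
    {"angular":[0,0,0],"slide":[0,0,0],"fingers":0},
    {"angular":[0,0,0],"slide":[0,0,0],"fingers":0},
  ],
)

```text
t: 1.2
tool_pos: [399.8, 296.4, 250.1]
tool_rot: [-0.0, 0.069, 0.998, 0.0]
force: [0.1, 0.2, -1.0]
grip_width: 0.0
grasp_force: 0.0
```

Run:
```python
from h import *
s=arm.sense();print(s["tool_pos"],s["tool_rot"],s["grip_width"],s["t"],s["force"])
c=arm.get_calibration("wrist");print(c);R=cv2.Rodrigues(np.array(c["rvec"]))[0];print(-R.T@np.ravel(c["tvec"]),R)
im=arm.camera("wrist");cv2.imwrite("pics/w1.png",im)
```

```text
[399.81214294 296.44247666 250.08284292] [-3.08996720e-04  6.88732994e-02  9.97625367e-01  6.70329084e-06] 0.041923493388013884 1.2 [ 0.08160461  0.17542559 -1.04702466]
{'K': array([[309.70691629,   0.        , 326.30726935],
       [  0.        , 309.70691629, 199.07085237],
       [  0.        ,   0.        ,   1.        ]]), 'rvec': array([-2.18292681, -1.90102036, -0.29568071]), 'tvec': array([-347.35433305, -377.1042057 ,  271.79069796])}
[321.93737412 305.92364028 373.49678929] [[ 1.37355694e-01  9.90521744e-01  2.95541798e-04]
 [ 9.43818058e-01 -1.30969818e-01  3.03404649e-01]
 [ 3.00567609e-01 -4.13954183e-02 -9.52861759e-01]]
```

View pics/w1.png

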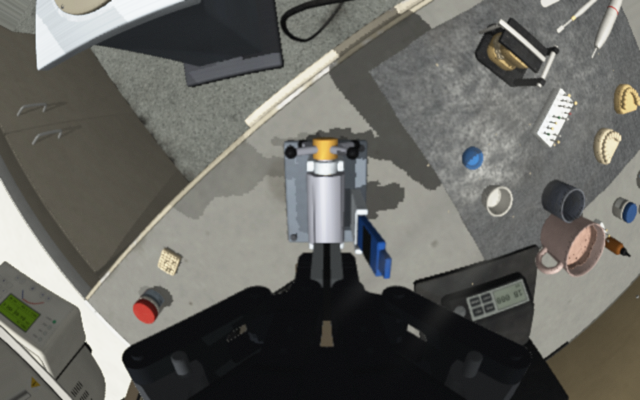

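The wrist view shows the jig aligned with the image: capstan at (325,150), mandrel (305–342, 175–245), leaf at (375,250). I'll enlarge the jig.

Run:
```python
import cv2
i=cv2.imread("pics/w1.png")[130:250,270:390];cv2.imwrite("pics/w1c.png",cv2.resize(i,(600,600),interpolation=cv2.INTER_CUBIC))
```

```text
(no output)
```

View pics/w1c.png

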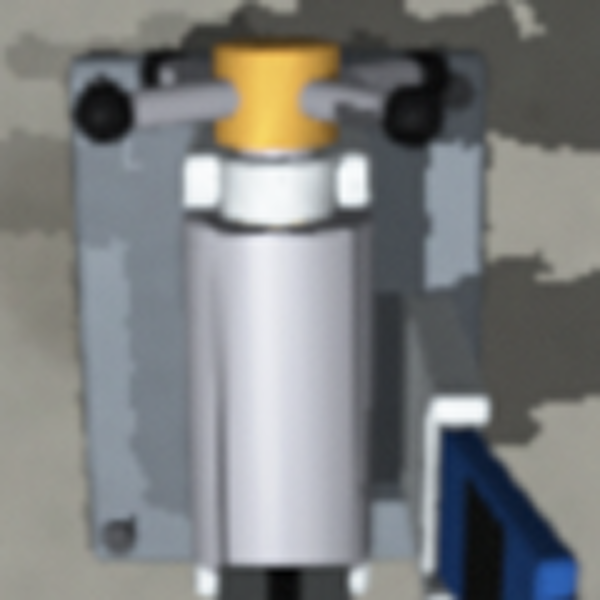

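Crop: the mandrel silhouette is 187–370, symmetric about the hub centre at 277. A faint line runs along it at 222, the left ball is at (105,112) and the right ball at (413,115). Next I get the ball angles from ray ∩ jig plane y=64.

Run:
```python
from h import *
np.set_printoptions(precision=1,suppress=True)
W=lambda x,y:(270+x/5-.4,130+y/5-.4)
# axis direction & centre from block edges/mandrel at heights
for n,l,r,z in(("block+y top",(184,180),(370,180),65),("mandrel near",(189,225),(369,225),60),("mandrel far",(200,560),(368,560),60),("plate near",(75,62),(487,62),10),("hub",(215,100),(340,100),60)):
    a,b=plane("wrist",W(*l),z),plane("wrist",W(*r),z);print(n,(a+b)[:2]/2,np.linalg.norm(a-b))
a,b=[(plane("wrist",W(*l),60)+plane("wrist",W(*r),60))[:2]/2 for l,r in(((189,225),(369,225)),((200,560),(368,560)))]
th=np.arctan2(*(a-b)[::-1]);print("jig y azimuth",np.degrees(th))
ux=np.r_[np.sin(th),-np.cos(th),0];uy=np.r_[np.cos(th),np.sin(th),0]
A=np.r_[a,60.]
hubc=plane("wrist",W(277,100),73);print("hub along",(hubc-A)@uy)
O=A+uy*((hubc-A)@uy)   # approx capstan middle
print("capstan",O,"jig origin",O-64*uy)
for p in((105,112),(413,115)):
    o,d=ray("wrist",W(*p));t=((O-o)@uy)/(d@uy);q=o+t*d-O;print(q@ux,q[2],np.hypot(q@ux,q[2]),np.degrees(np.arctan2(q[2],q@ux)))
for p in((222,300),):
    for z in(60,70,75): q=plane("wrist",W(*p),z)-A;print("line x",z,q@ux)
print("furnace",plane("scene",(341,207),0),plane("scene",(527,241),0))
```

```text
block+y top [383.6 296.4] 37.792234484301886
mandrel near [394.1 295.3] 37.4333998629338
mandrel far [470.3 285.9] 37.625350367375894
plate near [366.2 299.5] 97.48480234042107
hub [368.1 298.6] 25.499858320980024
jig y azimuth 172.93277040633834
hub along 28.17616802204548
capstan [366.2 298.8  60. ] jig origin [429.7 290.9  60. ]
-32.492210309621186 24.012056411338108 40.40201212694656 143.53524195923438
25.02520972173072 33.1823390109775 41.56114464083063 52.977403516462005
line x 60 -12.238687218849812
line x 70 -11.789957341544502
line x 75 -11.565592402891848
furnace [557.7 257.4   0. ] [ 782.2 -104.2    0. ]
```

Bars measure 53° and 143.5°, radius 40–41.5, so the capstan is 8° past the 45° pattern. The mandrel silhouette is symmetric, so the flat probably faces down and needs about two 90° strokes. First stroke: come down on the +x side of the 53° bar and push toward −x.

Emit:
arm_command(
  series=[
    {"angular":[0,0,0],"slide":[18,24,0],"fingers":0},
    {"angular":[0,0,0],"slide":[18,24,0],"fingers":0},
    {"angular":[0,0,0],"slide":[0,0,40],"fingers":0},
    {"angular":[0,0,0],"slide":[0,0,40],"fingers":0},
    {"angular":[0,0,0],"slide":[0,0,40],"fingers":0},
    {"angular":[0,0,0],"slide":[0,0,29],"fingers":0},
    {"angular":[0,0,0],"slide":[0,0,0],"fingers":0},
    {"angular":[0,0,0],"slide":[0,0,0],"fingers":0},
  ],
)

```text
t: 2.05
tool_pos: [371.0, 349.2, 102.2]
tool_rot: [0.0, 0.069, 0.998, 0.0]
force: [0.2, -0.6, 0.7]
grip_width: 0.1
grasp_force: 0.0
```

Emit:
arm_command(
  series=[
    {"angular":[0,0,0],"slide":[0,-8,0],"fingers":0},
    {"angular":[0,0,0],"slide":[0,-8,0],"fingers":0},
    {"angular":[0,0,0],"slide":[0,-8,0],"fingers":0},
    {"angular":[0,0,0],"slide":[0,-8,0],"fingers":0},
    {"angular":[0,0,0],"slide":[0,-8,0],"fingers":0},
    {"angular":[0,0,0],"slide":[0,-8,0],"fingers":0},
    {"angular":[0,0,0],"slide":[0,-4,0],"fingers":0},
    {"angular":[0,0,0],"slide":[0,0,0],"fingers":0},
    {"angular":[0,0,0],"slide":[0,0,0],"fingers":0},
  ],
)

```text
t: 2.95
tool_pos: [364.2, 296.7, 101.1]
tool_rot: [-0.0, 0.069, 0.998, -0.0]
force: [-0.0, 0.5, 0.1]
grip_width: -0.7
grasp_force: 0.0
```

Run:
```python
from h import *
s=arm.sense();print(s["tool_pos"],s["force"],s["t"])
i=arm.camera("wrist");cv2.imwrite("pics/w2_full.png",i);i=i[60:360,210:450];cv2.imwrite("pics/w2.png",cv2.resize(i,(480,600),interpolation=cv2.INTER_CUBIC))
```

```text
[364.15426753 296.66405948 101.1023078 ] [-0.00544617  0.52850433  0.05703054] 2.95
```

View pics/w2.png

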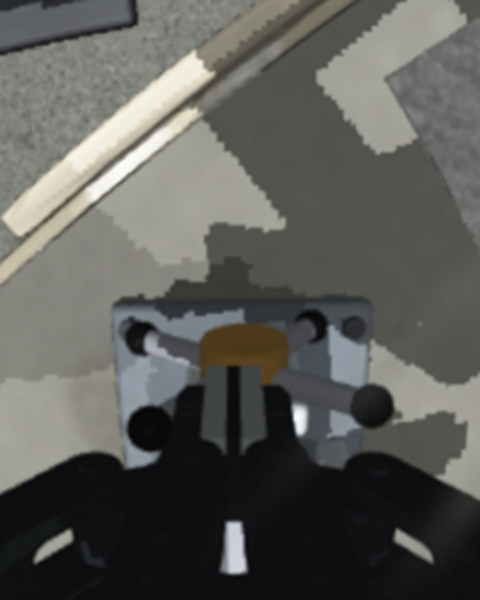

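The capstan has turned: balls at crop (150,428) and (372,405), with the finger tip (about 200–265 wide) over the hub. Now I measure the angles.

```bash
cat >> h.py <<'E'
th=np.radians(172.9);ux=np.r_[np.sin(th),-np.cos(th),0];uy=np.r_[np.cos(th),np.sin(th),0]
J=np.r_[429.7,290.9,0]
def jig(p): return np.r_[(p-J)@ux,(p-J)@uy,p[2]]
def ball(p,Y=64,n="wrist"):
    o,d=ray(n,p);q=jig(o+d*((Y-jig(o)[1])/(d@uy)));q[2]-=60
    return q,np.hypot(q[0],q[2]),np.degrees(np.arctan2(q[2],q[0]))
E
python3 - <<'E'
from h import *
np.set_printoptions(precision=1,suppress=True)
W=lambda x,y:(210+x/2-.25,60+y/2-.25)
for p in((150,428),(372,405),(142,338),(312,325)):print(ball(W(*p)))
print(jig(arm.sense()["tool_pos"]))
for p in((203,445),(267,445)):o,d=ray("wrist",W(*p));z=82;print(jig(o+d*(z-o[2])/d[2]))
E
```

```text
(array([-24.1,  64. ,  33.4]), np.float64(41.209635670196555), np.float64(125.79584864163618))
(array([33., 64., 24.]), np.float64(40.82103649012946), np.float64(35.95292859267137))
(array([-33.8,  64. , -23.7]), np.float64(41.338391170215054), np.float64(-144.9615391164319))
(array([ 23.7,  64. , -33.3]), np.float64(40.864176042452634), np.float64(-54.47971045309312))
[ -2.2  65.7 101.1]
[-11.9  51.6  82. ]
[ 5.5 51.3 82. ]
```

The bars are now at 35.8/125.8, so 9° remain: that needs −5.5 mm in x. Then I lift and feel the mandrel top.

Emit:
arm_command(
  series=[
    {"angular":[0,0,0],"slide":[0,-3,0],"fingers":0},
    {"angular":[0,0,0],"slide":[0,-3,0],"fingers":0},
    {"angular":[0,0,0],"slide":[0,0,0],"fingers":0},
    {"angular":[0,0,0],"slide":[0,0,-25],"fingers":0},
    {"angular":[0,0,0],"slide":[0,0,-25],"fingers":0},
    {"angular":[0,0,0],"slide":[-20,0,0],"fingers":0},
    {"angular":[0,0,0],"slide":[-20,0,0],"fingers":0},
    {"angular":[0,0,0],"slide":[0,0,25],"fingers":0},
    {"angular":[0,0,0],"slide":[0,0,20],"fingers":0},
    {"angular":[0,0,0],"slide":[0,0,0],"fingers":0},
    {"angular":[0,0,0],"slide":[0,0,0],"fingers":0},
  ],
)

```text
t: 4.1
tool_pos: [403.0, 285.4, 106.6]
tool_rot: [-0.0, 0.069, 0.998, -0.0]
force: [-0.1, -0.4, -0.4]
grip_width: -0.1
grasp_force: 0.0
```

Emit:
arm_command(
  series=[
    {"angular":[0,0,0],"slide":[0,0,2],"fingers":0},
    {"angular":[0,0,0],"slide":[0,0,2],"fingers":0},
    {"angular":[0,0,0],"slide":[0,0,2],"fingers":0},
    {"angular":[0,0,0],"slide":[0,0,2],"fingers":0},
    {"angular":[0,0,0],"slide":[0,0,0],"fingers":0},
    {"angular":[0,0,0],"slide":[0,0,0],"fingers":0},
  ],
)

```text
t: 4.7
tool_pos: [403.2, 285.6, 98.7]
tool_rot: [0.0, 0.069, 0.998, 0.0]
force: [-0.9, -0.6, 3.5]
grip_width: -0.2
grasp_force: 1.5
```

Contact at 98.7 means the tip is at 79.7: the round is up. Second stroke.

Emit:
arm_command(
  series=[
    {"angular":[0,0,0],"slide":[0,0,-26],"fingers":0},
    {"angular":[0,0,0],"slide":[0,0,-26],"fingers":0},
    {"angular":[0,0,0],"slide":[20,29,0],"fingers":0},
    {"angular":[0,0,0],"slide":[20,29,0],"fingers":0},
    {"angular":[0,0,0],"slide":[0,0,25],"fingers":0},
    {"angular":[0,0,0],"slide":[0,0,24],"fingers":0},
    {"angular":[0,0,0],"slide":[0,0,0],"fingers":0},
    {"angular":[0,0,0],"slide":[0,0,0],"fingers":0},
  ],
)

```text
t: 5.5
tool_pos: [371.4, 348.3, 101.6]
tool_rot: [-0.0, 0.069, 0.998, -0.0]
force: [0.1, 0.2, 0.6]
grip_width: 0.3
grasp_force: 0.0
```

Emit:
arm_command(
  series=[
    {"angular":[0,0,0],"slide":[0,-8,0],"fingers":0},
    {"angular":[0,0,0],"slide":[0,-8,0],"fingers":0},
    {"angular":[0,0,0],"slide":[0,-8,0],"fingers":0},
    {"angular":[0,0,0],"slide":[0,-8,0],"fingers":0},
    {"angular":[0,0,0],"slide":[0,-8,0],"fingers":0},
    {"angular":[0,0,0],"slide":[0,-8,0],"fingers":0},
    {"angular":[0,0,0],"slide":[0,-5,0],"fingers":0},
    {"angular":[0,0,0],"slide":[0,-5,0],"fingers":0},
    {"angular":[0,0,0],"slide":[0,0,0],"fingers":0},
    {"angular":[0,0,0],"slide":[0,0,0],"fingers":0},
  ],
)

```text
t: 6.5
tool_pos: [363.3, 290.6, 101.0]
tool_rot: [-0.0, 0.07, 0.998, -0.0]
force: [0.5, 0.0, 0.1]
grip_width: -0.0
grasp_force: 0.0
```

Run:
```python
from h import *
s=arm.sense();print(jig(s["tool_pos"]),s["force"])
i=arm.camera("wrist");i=i[60:360,210:450];cv2.imwrite("pics/w3.png",cv2.resize(i,(480,600),interpolation=cv2.INTER_CUBIC))
```

```text
[ -8.49091253  65.83253363 101.02168739] [0.54477061 0.04722518 0.09269967]
```

View pics/w3.png

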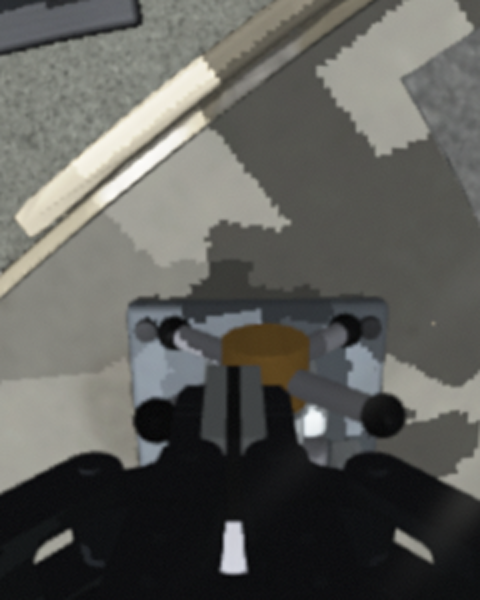

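The balls at (157,420) and (383,415) are nearly symmetric about the hub at (266). I'll feel the top again, stepping down further.

Emit:
arm_command(
  series=[
    {"angular":[0,0,0],"slide":[0,0,-25],"fingers":0},
    {"angular":[0,0,0],"slide":[0,0,-25],"fingers":0},
    {"angular":[0,0,0],"slide":[-20,0,0],"fingers":0},
    {"angular":[0,0,0],"slide":[-20,0,0],"fingers":0},
    {"angular":[0,0,0],"slide":[0,0,25],"fingers":0},
    {"angular":[0,0,0],"slide":[0,0,20],"fingers":0},
    {"angular":[0,0,0],"slide":[0,0,2],"fingers":0},
    {"angular":[0,0,0],"slide":[0,0,2],"fingers":0},
    {"angular":[0,0,0],"slide":[0,0,2],"fingers":0},
    {"angular":[0,0,0],"slide":[0,0,2],"fingers":0},
    {"angular":[0,0,0],"slide":[0,0,0],"fingers":0},
    {"angular":[0,0,0],"slide":[0,0,0],"fingers":0},
  ],
)

```text
t: 7.75
tool_pos: [403.2, 285.6, 98.8]
tool_rot: [0.0, 0.069, 0.998, 0.0]
force: [0.1, 0.1, 0.3]
grip_width: -0.0
grasp_force: 0.0
```

Run:
```python
from h import *
# balls from pics/w3: shift by pose is known: tool moved since, so rebuild with offset
c=arm.get_calibration("wrist");s=arm.sense()
print(jig(s["tool_pos"]))
W=lambda x,y:(210+x/2-.25,60+y/2-.25)
d0=np.array([363.3,290.6,101.0])-s["tool_pos"]
for p in((157,420),(383,415)):
    o,d=ray("wrist",W(*p));o=o+d0;q=jig(o+d*((64-jig(o)[1])/(d@uy)));q[2]-=60
    print(q,np.hypot(q[0],q[2]),np.degrees(np.arctan2(q[2],q[0])))
```

```text
[-8.57977254 25.67171935 98.76194248]
[-29.07156698  64.          29.21575308] 41.21548538015511 134.85826697627994
[28.62060621 64.         29.19487393] 40.883734710538064 45.569086938642684
```

The bars are at 45.5/134.9. There is no contact force yet, so I step lower.

Emit:
arm_command(
  series=[
    {"angular":[0,0,0],"slide":[0,0,1],"fingers":0},
    {"angular":[0,0,0],"slide":[0,0,1],"fingers":0},
    {"angular":[0,0,0],"slide":[0,0,1],"fingers":0},
    {"angular":[0,0,0],"slide":[0,0,1],"fingers":0},
    {"angular":[0,0,0],"slide":[0,0,1],"fingers":0},
    {"angular":[0,0,0],"slide":[0,0,0.5],"fingers":0},
    {"angular":[0,0,0],"slide":[0,0,0],"fingers":0},
  ],
)

```text
t: 8.45
tool_pos: [403.0, 285.4, 94.0]
tool_rot: [0.0, 0.069, 0.998, -0.0]
force: [-5.0, -3.9, 9.8]
grip_width: 0.1
grasp_force: 4.7
```

Contact with the tip at 75 mm confirms the flat is up. Now I lift, go round behind the leaf and come down on its +x side.

Emit:
arm_command(
  series=[
    {"angular":[0,0,0],"slide":[0,0,-38],"fingers":0},
    {"angular":[0,0,0],"slide":[0,0,-39],"fingers":0},
    {"angular":[0,0,0],"slide":[0,0,-39],"fingers":0},
    {"angular":[0,0,0],"slide":[0,40,0],"fingers":0},
    {"angular":[0,0,0],"slide":[0,40,0],"fingers":0},
    {"angular":[0,0,0],"slide":[-22,0,0],"fingers":0},
    {"angular":[0,0,0],"slide":[-22,0,0],"fingers":0},
    {"angular":[0,0,0],"slide":[0,0,26],"fingers":0},
    {"angular":[0,0,0],"slide":[0,0,26],"fingers":0},
    {"angular":[0,0,0],"slide":[0,0,0],"fingers":0},
    {"angular":[0,0,0],"slide":[0,0,0],"fingers":0},
  ],
)

```text
t: 9.55
tool_pos: [457.6, 358.6, 157.1]
tool_rot: [-0.0, 0.069, 0.998, -0.0]
force: [-0.3, 0.6, 0.1]
grip_width: 0.1
grasp_force: 0.0
```

Run:
```python
from h import *
s=arm.sense();print(jig(s["tool_pos"]),s["force"])
i=arm.camera("side");i=i[90:290,240:440];cv2.imwrite("pics/s4.png",cv2.resize(i,(600,600),interpolation=cv2.INTER_CUBIC))
```

```text
[ 70.58356223 -19.32188662 157.07927797] [-0.26432263  0.58789289  0.09216333]
```

View pics/s4.png

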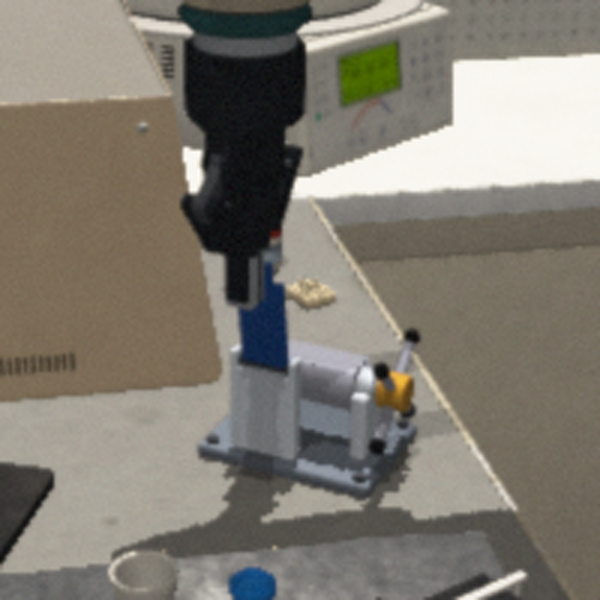

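The finger, with its tip at crop (240,300), hangs behind the upper half of the blue leaf at (262,310), clear of everything else. Now the push over.

Emit:
arm_command(
  series=[
    {"angular":[0,0,0],"slide":[0,-7.5,0],"fingers":0},
    {"angular":[0,0,0],"slide":[0,-7.5,0],"fingers":0},
    {"angular":[0,0,0],"slide":[0,-7,0],"fingers":0},
    {"angular":[0,0,0],"slide":[0,-6,0.5],"fingers":0},
    {"angular":[0,0,0],"slide":[0,-6,0.8],"fingers":0},
    {"angular":[0,0,0],"slide":[0,-6,1],"fingers":0},
    {"angular":[0,0,0],"slide":[0,-6,1.5],"fingers":0},
    {"angular":[0,0,0],"slide":[0,-6,2],"fingers":0},
    {"angular":[0,0,0],"slide":[0,-4.5,2.8],"fingers":0},
    {"angular":[0,0,0],"slide":[0,-4.5,2.8],"fingers":0},
    {"angular":[0,0,0],"slide":[0,-4.5,3],"fingers":0},
    {"angular":[0,0,0],"slide":[0,-3.5,3.9],"fingers":0},
    {"angular":[0,0,0],"slide":[0,-3.5,3.9],"fingers":0},
    {"angular":[0,0,0],"slide":[0,-3.5,3.9],"fingers":0},
    {"angular":[0,0,0],"slide":[0,0,0],"fingers":0},
  ],
)

```text
t: 11.1
tool_pos: [446.8, 282.8, 129.8]
tool_rot: [-0.001, 0.07, 0.998, -0.0]
force: [-0.2, 0.1, -0.4]
grip_width: 0.2
grasp_force: 0.0
```

Emit:
arm_command(
  series=[
    {"angular":[0,0,0],"slide":[0,-2.3,4.7],"fingers":0},
    {"angular":[0,0,0],"slide":[0,-2.3,4.7],"fingers":0},
    {"angular":[0,0,0],"slide":[0,-2.3,4.7],"fingers":0},
    {"angular":[0,0,0],"slide":[0,-0.8,4],"fingers":0},
    {"angular":[0,0,0],"slide":[0,-0.8,4],"fingers":0},
    {"angular":[0,0,0],"slide":[0,-0.8,4],"fingers":0},
    {"angular":[0,0,0],"slide":[0,0,2],"fingers":0},
    {"angular":[0,0,0],"slide":[0,0,0],"fingers":0},
    {"angular":[0,0,0],"slide":[0,0,0],"fingers":0},
  ],
)

```text
t: 12.0
tool_pos: [445.9, 274.2, 102.7]
tool_rot: [0.0, 0.069, 0.998, 0.0]
force: [0.6, -0.7, -0.1]
grip_width: -0.2
grasp_force: 0.0
```

Emit:
arm_command(
  series=[
    {"angular":[0,0,0],"slide":[0,0,1],"fingers":0},
    {"angular":[0,0,0],"slide":[0,0,1],"fingers":0},
    {"angular":[0,0,0],"slide":[0,0,1],"fingers":0},
    {"angular":[0,0,0],"slide":[0,0,0.5],"fingers":0},
    {"angular":[0,0,0],"slide":[0,0,0],"fingers":0},
    {"angular":[0,0,0],"slide":[0,0,0],"fingers":0},
  ],
)

```text
t: 12.6
tool_pos: [446.1, 274.3, 101.8]
tool_rot: [0.001, 0.069, 0.998, 0.0]
force: [-8.4, -4.4, 17.1]
grip_width: -0.2
grasp_force: 8.5
```

The leaf stopped with its upper face at 82.8 mm (83 expected) under 17 N. One firmer press, then retreat and look.

Emit:
arm_command(
  series=[
    {"angular":[0,0,0],"slide":[0,0,1],"fingers":0},
    {"angular":[0,0,0],"slide":[0,0,1],"fingers":0},
    {"angular":[0,0,0],"slide":[0,0,0],"fingers":0},
    {"angular":[0,0,0],"slide":[0,0,0],"fingers":0},
  ],
)

```text
t: 13.0
tool_pos: [446.2, 274.3, 101.7]
tool_rot: [0.001, 0.069, 0.998, 0.0]
force: [-13.8, -7.8, 28.8]
grip_width: 0.4
grasp_force: 14.5
```

Emit:
arm_command(
  series=[
    {"angular":[0,0,0],"slide":[0,0,-6],"fingers":0},
    {"angular":[0,0,0],"slide":[0,0,-20],"fingers":0},
    {"angular":[0,0,0],"slide":[0,0,-40],"fingers":0},
    {"angular":[0,0,0],"slide":[0,0,-40],"fingers":0},
    {"angular":[0,0,0],"slide":[0,0,-40],"fingers":0},
    {"angular":[0,0,0],"slide":[0,0,0],"fingers":0},
    {"angular":[0,0,0],"slide":[0,0,0],"fingers":0},
  ],
)

```text
t: 13.7
tool_pos: [446.1, 274.2, 243.8]
tool_rot: [0.001, 0.069, 0.998, 0.001]
force: [-0.7, 0.0, -0.2]
grip_width: 0.1
grasp_force: 0.0
```

Run:
```python
from h import *
a=arm.camera("scene")[140:250,235:345]; b=arm.camera("side")[155:265,290:400]
o=np.hstack([cv2.resize(i,(400,400),interpolation=cv2.INTER_CUBIC) for i in(a,b)]);cv2.imwrite("pics/c5.png",o)
```

```text
(no output)
```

View pics/c5.png

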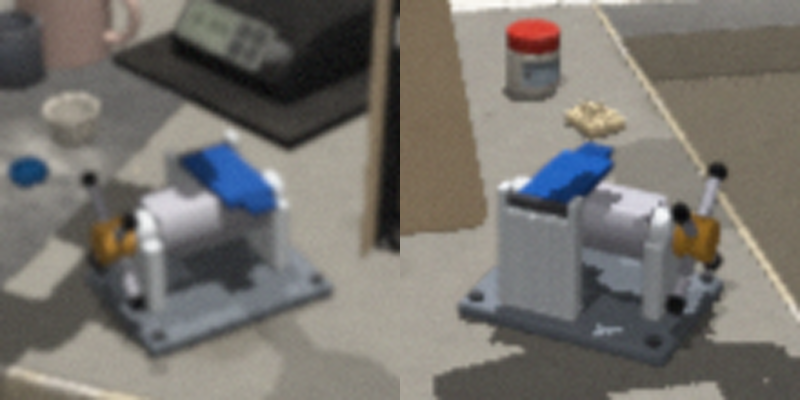

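The leaf lies over the mandrel in both views, and the bystanders have not moved. Check: project the expected shut tab-end corners into both images against those for a 0.15 rad leaf.

Run:
```python
from h import *
np.set_printoptions(precision=0,suppress=True)
for n,f in(("scene",lambda p:(p-[234.6,139.6])/.275),("side",lambda p:(p-[289.6,154.6])/.275+[400,0])):
    c=arm.get_calibration(n)
    for a in(0,.08,.15):
        P=[J+ux*(36-83*np.cos(a))+uy*y+np.r_[0,0,79+83*np.sin(a)+3] for y in(-28,-8)]
        print(n,a,f(cv2.projectPoints(np.array(P),np.array(c["rvec"]),np.array(c["tvec"]),np.array(c["K"]),None)[0].reshape(-1,2)))
```

```text
scene 0 [[277. 205.]
 [249. 214.]]
scene 0.08 [[277. 196.]
 [248. 205.]]
scene 0.15 [[276. 187.]
 [248. 196.]]
side 0 [[588. 144.]
 [619. 150.]]
side 0.08 [[588. 134.]
 [619. 140.]]
side 0.15 [[588. 126.]
 [618. 132.]]
```

The observed tab end, side (590,145)–(613,150) and scene down to about (275,205), matches 0 rad.

```bash
python3 -c "
from cell import arm;print(arm.finish_job())"
```

```text
the job is handed in; nothing more can be done
None
```

The job is handed in, with the mandrel's flat turned up, the clamp leaf pressed shut (both camera views match 0 rad), the arm clear and the bystanders untouched; the hand-in gave no verdict.

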